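Complete the microscope preparation kit tray in order of use

ROBOT

A 6-joint arm with a two-finger parallel gripper is mounted at the origin on the work surface. World frame = base frame: x ahead of the robot, y to its left, z up, the work surface at z = 0. Lengths are in m, angles in rad, forces in N, time in s.
With the tool pointing down it reaches from about 0.35 to 0.775 m from the base axis. Payload 7.3 kg.
Tool frame: the origin (TCP) lies at the very end of the fingers, on their centre line; the grasp point (between the pads) lies 19 mm behind it; z points along the fingers, y is the direction in which the jaws open and shut (so a half turn about z gives the same grasp; the last joint's range is limited). The gripper opens to 92 mm and grips with 3 to 60 N. Pads are 19 mm wide; open, the fingers measure 130 mm over their backs; the gripper's body (75 mm by 190 mm) begins 47 mm behind the grasp point.
Start: joints at [-1.46, 0.342, 1.524, -0, 1.275, -0.146], TCP at [0.133, -0.508, 0.227] pointing down, gripper open.
Joint ranges: [-2.53, 2.53], [-0.77, 2.02], [0.04, 2.7], [-1, 4.14], [0.28, 2.66], [-3.11, 3.11]. Speed limits (rad/s): [2.57, 2.57, 3.14, 3.14, 3.14, 3.14].

INTERFACE

Orientations are given as [roll, pitch, yaw] about the fixed x, y, z axes, in that order (R = Rz(yaw) Ry(pitch) Rx(roll)).
In Python, from cell import monitor, eyes, order gives the robot as it stands. The module is installed in compiled form; this text tells all that it offers.
- The arm moves only by the tool carry_out, never from a script. Its argument "targets" is a list of rows, each a list of 2 entries, a list of its own where there are three numbers: the shift along the tool's x, y, z in m, then the turn about the tool's z in rad. In form: [[[dx, dy, dz], twist], ...]. A call has 1 to 10 rows; each row shifts and turns the pose as measured when the row begins, along the tool's axes as they then stand; what a row does not reach is not made up. A row lasts 1/8 s, in which the tool goes at most 62.5 mm and 10.7 degrees, less where a joint would pass 70% of its speed; a pose out of reach is approached as far as the arm can. A call is refused whole if a number of a shift passes 0.0625 or a number of a turn 0.188, either way. A call with a gripper value outside its range is refused whole. "fingers" is the closure, from 0 (fully open) to 1 (shut), set as the call begins (left out, the last holds). The fingers move at their own pace and stop on an object; "grip_force" is the grip in N (left out, the last holds). Time passes only in rows, so rows that do not move let the fingers close. It gives the time, the measured TCP pose, the force and the opening at its end, in the units of the state.
- monitor.observe(): the state, without advancing time (a new reading comes with each control period).
- eyes.read_camera(name): name is "side" or "top" or "wrist"; returns the picture (400x640x3 uint8, red, green, blue); there is no depth.
- eyes.camera_info(name): a dict with "K" (3x3 intrinsics, pixels), "dist" ([k1, k2, p1, p2, k3] as OpenCV has them; the pictures are not rectified), "rvec" (rotation vector, rad) and "tvec" (3), from world to camera coordinates, as OpenCV has them. Camera axes: x right, y down, z forward; pixel columns grow to the right and rows downward; lengths in m; the calibration is good to about 2 mm. A picture is of the moment at which its call begins: read the wrist's pose just before it. camera_info takes no time and is no camera call; for the wrist camera it gives the pose at the moment of the call.
- order.hand_in(): hands the job in, once; it reports no verdict.
The state is a dict: "time": time; "qpos": joint angles; "qvel": joint speeds; "joint_efforts": joint torques, N m; "tool_pos": TCP position; "tool_rot": TCP orientation; "contact_force": force on the tool from outside, world axes, zero at the start; "torque": the same for the moment, N m; "opening": finger opening in m.
Only numpy, scipy, OpenCV 4.12 (cv2) and the standard library are available. Lean on these libraries where they do the work, as an engineer would, in place of code of your own. Each camera call takes 0.05 s, during which the arm holds its last target.

TASK

The four-lane kit tray already has the forceps in one end lane and the brush in the other. Lay the needle probe lengthwise in the inner lane beside the forceps and the flat-bladed spatula in the inner lane beside the brush, so the tray reads forceps, probe, spatula, brush. Set each one down on the tray floor between its ridges rather than dropping it (either way round will do), and leave the forceps in their lane.

Things in the scene. Friction and masses are not known exactly. Their poses are not given: they have to be found in the camera images.
- tray: Fixed aluminium tray, 240 (x) by 248 (y) mm. Origin: centre of its underside; z up. Floor surface at z = 3 mm. Four lanes run along x, 56 mm wide, 232 mm long inside, centre lines at y = -90, -30, +30, +90 mm. Ridges between them and side rims are 4 mm wide, top at z = 7 mm; end walls 4 mm thick, top at z = 12 mm. The forceps lie in one end lane (either), a small brush in the other.
- probe_mid (a point): Needle probe lying loose on the bench, roughly pointing away from the robot: 150 mm long, about 30 g, black handle 12 by 12 mm with a thin 4 mm steel needle. Point at mid-length, half-way up (6 mm above its underside); x along it to the needle tip, z up. Handle from x = -75 to +25 mm, needle on to +75. A row of similar tools (scoop with round bowl, white pen) lies about 100 mm apart.
- spatula_mid (a point): Flat spatula lying loose in the same row: 150 mm long, about 40 g, black handle 12 by 12 mm and a flat square-ended steel blade 22 mm wide, 42 mm long, 2 mm thick. Point at mid-length, half-way up (6 mm above its underside); x along it to the blade tip, z up. Handle from x = -75 to +25 mm, short neck and blade on to +75.
- forceps_mid (a point): Steel tweezer-like forceps, loose, about 150 mm long, 18 mm wide, 11 mm high, lying lengthwise in one end lane of the tray (tray y = -90 or +90 mm). Point at mid-length, 6 mm above the tray floor; x along them to the tips. Not to be handled.
Not all that is in view belongs to the job. Leave any green, orange or purple look-alike of the part that bears probe_mid alone.

How it is judged:
By the outcome, as a careful person would: the job done as asked, in the order asked, and still so for the second after the job is handed in, with the robot touching nothing.
It also fails if it takes over 54 s, if anything falls off the work surface, if the arm or the gripper's body presses on something with over 40 N, if the wrist force passes 120 N, or if a joint passes its speed limit or range.

## Working session

There is one attempt and no reset: what is moved stays moved. The work goes in short steps, Python scripts to look and compute and a tool call to move; the robot and the scene stay as the last step left them, time stands still between calls to the robot, and variables do not carry over. Pictures are saved under pics/ and viewed, and the job is handed in when it is done.

Besides the shell and the picture viewer there is one more tool, called after "Request:" in YAML: its name, and indented under it one key for each argument. carry_out: Moves the arm, as the interface text tells. Its arguments: {"type":"object","properties":{"targets":{"type":"array","items":{"type":"array"}},"fingers":{"type":"number"},"grip_force":{"type":"number"}},"required":["targets"]}

```bash
mkdir -p pics; python3 - <<'E'
from cell import monitor, eyes
import cv2
s=monitor.observe(); print(s)
for n in ("top","side"):
    im=eyes.read_camera(n); cv2.imwrite(f"pics/{n}0.png",im[:,:,::-1]); i=eyes.camera_info(n); print(n,i)
E
```

```text
{'time': 0.0, 'qpos': array([-1.45999020e+00,  3.42697805e-01,  1.52502138e+00,  1.91684748e-05,
        1.27536638e+00, -1.45970439e-01]), 'qvel': array([-0.00038284, -0.00099178,  0.00049692, -0.00108468,  0.0015166 ,
       -0.00060207]), 'joint_efforts': array([-1.39109776e-03, -4.31244743e+01, -2.44221014e+01,  7.17408629e-02,
        5.59722050e-02, -1.22295064e-04]), 'tool_pos': array([ 0.13332885, -0.50737557,  0.22605636]), 'tool_rot': array([-3.14011829e+00, -2.35282473e-04,  2.56770796e-01]), 'contact_force': array([-0.89081297, -0.06060731,  0.9533984 ]), 'torque': array([ 0.01009428, -0.00307091, -0.02613847]), 'opening': 0.09177531394608848}
top {'K': array([[464.77856443,   0.        , 322.89296448],
       [  0.        , 464.77856443, 197.64570854],
       [  0.        ,   0.        ,   1.        ]]), 'dist': array([-0.08963351,  0.        ,  0.        ,  0.        ,  0.        ]), 'rvec': array([ 2.17275263, -2.15434834,  0.11379719]), 'tvec': array([-0.11682854,  0.42627143,  1.50382116])}
side {'K': array([[493.42561278,   0.        , 326.97485466],
       [  0.        , 493.42561278, 200.53527014],
       [  0.        ,   0.        ,   1.        ]]), 'dist': array([-0.05565689,  0.        ,  0.        ,  0.        ,  0.        ]), 'rvec': array([ 2.16094562, -0.29891058,  0.16046376]), 'tvec': array([-0.44353929,  0.03552441,  1.52071903])}
```

View pics/top0.png

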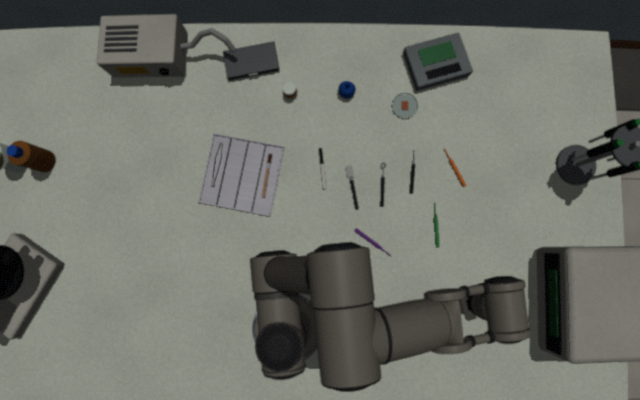

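View pics/side0.png

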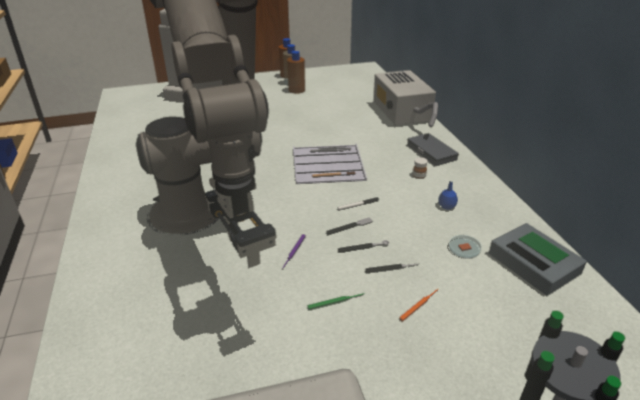

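```bash
python3 - <<'E'
import cv2
im=cv2.imread("pics/top0.png")[125:265,195:475]; cv2.imwrite("pics/top0z.png",cv2.resize(im,None,fx=2.8,fy=2.8,interpolation=cv2.INTER_CUBIC))
im=cv2.imread("pics/side0.png")[135:325,270:450]; cv2.imwrite("pics/side0z.png",cv2.resize(im,None,fx=3.1,fy=3.1,interpolation=cv2.INTER_CUBIC))
E
```

```text
(no output)
```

View pics/top0z.png

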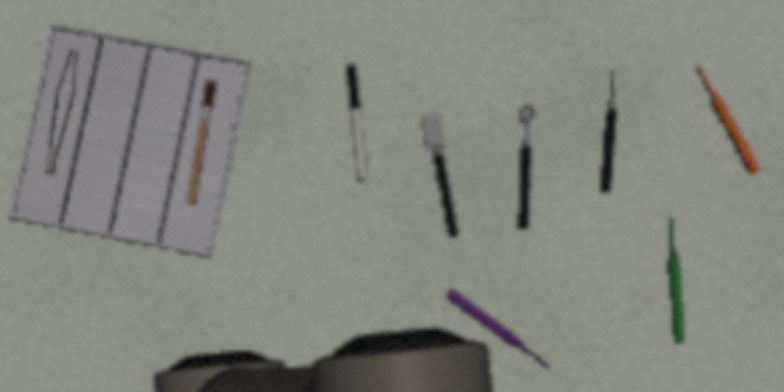

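View pics/side0z.png

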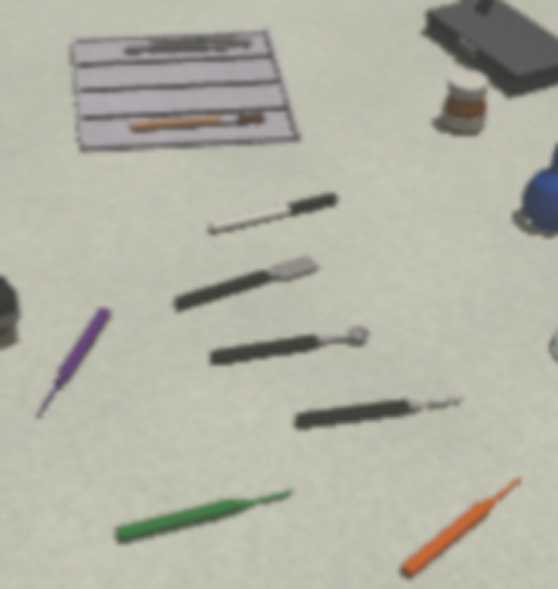

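```bash
cat > h.py <<'E'
import cv2, numpy as np
from cell import monitor, eyes
def ray(name,uv,z,info=None):
    i=info or eyes.camera_info(name)
    R=cv2.Rodrigues(i['rvec'])[0]; t=np.array(i['tvec']).ravel()
    p=cv2.undistortPoints(np.array(uv,float).reshape(-1,1,2),i['K'],i['dist']).reshape(-1,2)
    d=np.c_[p,np.ones(len(p))]@R; c=-R.T@t
    return c+d*((z-c[2])/d[:,2])[:,None]
def proj(name,P,info=None):
    i=info or eyes.camera_info(name)
    return cv2.projectPoints(np.array(P,float).reshape(-1,1,3),i['rvec'],i['tvec'],i['K'],i['dist'])[0].reshape(-1,2)
E
python3 - <<'E'
from h import *
im=cv2.imread("pics/top0.png").astype(int)
b,g,r=im[...,0],im[...,1],im[...,2]
m=((b-g)>0).astype(np.uint8); m[:120]=0;m[225:]=0;m[:,:190]=0;m[:,295:]=0
m=cv2.morphologyEx(m,cv2.MORPH_CLOSE,np.ones((7,7)));m=cv2.morphologyEx(m,cv2.MORPH_OPEN,np.ones((7,7)))
c=max(cv2.findContours(m,0,2)[0],key=cv2.contourArea)
rc=cv2.minAreaRect(c); bx=cv2.boxPoints(rc); print(rc)
W=ray("top",bx,0.008); print(W.round(4)); print("ctr",W.mean(0))
for k in range(4): d=W[(k+1)%4]-W[k]; print(np.linalg.norm(d),np.degrees(np.arctan2(d[1],d[0])))
for n,z,rois in (("top",0.010,{"spat":(340,150,366,215),"scoop":(374,155,392,212),"probe":(404,145,422,200),"pen":(312,140,330,195)}),("side",.008,{"spat":(324,212,375,240),"probe":(360,255,425,278)})):
  gr=cv2.imread(f"pics/{n}0.png").max(2)
  for k,(x0,y0,x1,y1) in rois.items():
    s=gr[y0:y1,x0:x1]; v,u=np.nonzero(s<75); pts=np.c_[u+x0,v+y0].astype(float)
    Wp=ray(n,pts,z)[:,:2]; c=Wp.mean(0); _,_,V=np.linalg.svd(Wp-c); ax=V[0]*np.sign(V[0][0]); t=(Wp-c)@ax
    mid=c+ax*(t.min()+t.max())/2
    print(n,k,len(u),"handle mid",mid.round(4),"len",np.ptp(t).round(4),"yaw",np.degrees(np.arctan2(ax[1],ax[0])).round(2))
E
```

```text
((241.0384521484375, 174.30767822265625), (72.3668441772461, 70.79792022705078), 11.309932708740234)
[[0.4111 0.3017 0.008 ]
 [0.6483 0.2637 0.008 ]
 [0.6003 0.021  0.008 ]
 [0.3659 0.0628 0.008 ]]
ctr [0.50640059 0.16229533 0.008     ]
0.2402734827716599 -9.104539701386564
0.247355838747092 -101.20434668489298
0.23799218938680047 169.9068885367699
0.24317727215327936 79.30569514990323
top spat 95 handle mid [ 0.442  -0.2151] len 0.0961 yaw 10.9
top scoop 92 handle mid [ 0.451  -0.3089] len 0.0973 yaw -1.61
top probe 98 handle mid [ 0.4973 -0.4097] len 0.0956 yaw -5.09
top pen 45 handle mid [ 0.5707 -0.1042] len 0.0512 yaw 6.21
side spat 74 handle mid [ 0.4431 -0.2184] len 0.0908 yaw 11.64
side probe 106 handle mid [ 0.4987 -0.4125] len 0.0951 yaw -4.79
```

Request:
carry_out:
  targets:
    - [[0, 0, 0], 0.171]
    - [[0, 0, 0], 0.171]
    - [[0.052, -0.018, 0.008], 0]
    - [[0.052, -0.018, 0.008], 0]
    - [[0.052, -0.018, 0.008], 0]
    - [[0.052, -0.018, 0.008], 0]
    - [[0.052, -0.018, 0.008], 0]
    - [[0.052, -0.018, 0.008], 0]
    - [[0.052, -0.018, 0.008], 0]
  fingers: 0.4
  grip_force: 15

```text
time: 1.23
tool_pos: [0.5147, -0.4163, 0.1652]
tool_rot: [-3.137, 0.004, -0.106]
contact_force: [-0.6, -0.6, 0.5]
opening: 0.0554
```

```bash
cat > w.py <<'E'
import sys
from h import *
s=monitor.observe(); i=eyes.camera_info("wrist"); im=eyes.read_camera("wrist"); n=sys.argv[1]
cv2.imwrite(f"pics/{n}.png",im[:,:,::-1]); np.save(f"pics/{n}.npy",dict(info=i,s=s),allow_pickle=True)
print({k:np.round(s[k],4) for k in("time","tool_pos","tool_rot","opening","contact_force")})
print(proj("wrist",[[.508,-.412,.01]],i), proj("wrist",[s['tool_pos']],i))
E
python3 w.py w1
```

```text
{'time': np.float64(1.225), 'tool_pos': array([ 0.5147, -0.4163,  0.1652]), 'tool_rot': array([-3.1371,  0.0039, -0.1057]), 'opening': np.float64(0.0554), 'contact_force': array([-0.6176, -0.5642,  0.4527])}
[[314.98794878 190.23934523]] [[317.65300004 243.04547562]]
```

View pics/w1.png

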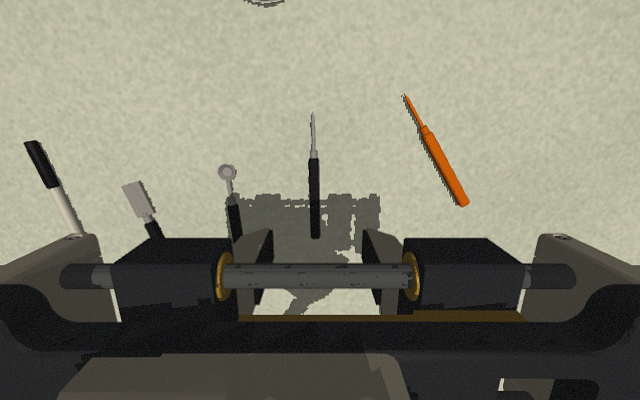

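```bash
cat > m.py <<'E'
import sys
from h import *
n=sys.argv[1]; x0,y0,x1,y1,th=map(int,sys.argv[2:7]); z=float(sys.argv[7]) if len(sys.argv)>7 else .012
d=np.load(f"pics/{n}.npy",allow_pickle=True).item(); s=d['s']
g=cv2.imread(f"pics/{n}.png").max(2)[y0:y1,x0:x1]
m=(g<th).astype(np.uint8); nl,lab,st,_=cv2.connectedComponentsWithStats(m); k=1+st[1:,4].argmax(); v,u=np.nonzero(lab==k)
uv=np.c_[u+x0,v+y0].astype(float); W=ray("wrist",uv,z,d['info'])[:,:2]; c=W.mean(0); ax=np.linalg.svd(W-c)[2][0]; ax*=np.sign(ax[0]); t=(W-c)@ax
mid=c+ax*(t.min()+t.max())/2; yaw=np.arctan2(ax[1],ax[0])
print("bbox",uv.min(0),uv.max(0),"handle mid",mid.round(4),"len",np.ptp(t).round(4),"width",np.ptp((W-c)@[-ax[1],ax[0]]).round(4),"yaw",yaw.round(4))
psi=s['tool_rot'][2]; tx=np.array([np.cos(psi),np.sin(psi)]); ty=np.array([np.sin(psi),-np.cos(psi)])
D=mid+.010*ax-s['tool_pos'][:2]; print("grip",(mid+.01*ax).round(4),"tool dx,dy",(D@tx).round(4),(D@ty).round(4),"twist",(psi-yaw).round(4))
E
python3 m.py w1 300 145 330 245 45
```

```text
bbox [309. 158.] [319. 238.] handle mid [ 0.4972 -0.4097] len 0.0982 width 0.0117 yaw -0.0782
grip [ 0.5072 -0.4105] tool dx,dy -0.008 -0.005 twist -0.0275
```

Request:
carry_out:
  targets:
    - [[-0.004, -0.003, 0.035], -0.028]
    - [[-0.004, -0.002, 0.04], 0]
    - [[0, 0, 0.04], 0]
    - [[0, 0, 0.022], 0]
    - [[0, 0, 0.0], 0]

```text
time: 1.9
tool_pos: [0.5143, -0.4028, 0.0189]
tool_rot: [-3.131, 0.005, -0.068]
contact_force: [0.2, 0.5, -0.0]
opening: 0.0551
```

Request:
carry_out:
  targets:
    - [[-0.007, 0.008, 0.0], 0.01]
    - [[0, 0, 0], 0]
    - [[0, 0, 0], 0]

```text
time: 2.28
tool_pos: [0.5071, -0.4124, 0.0218]
tool_rot: [-3.134, 0.002, -0.079]
contact_force: [-0.6, 0.2, -0.1]
opening: 0.0552
```

```bash
python3 w.py w2
```

```text
{'time': np.float64(2.275), 'tool_pos': array([ 0.5071, -0.4124,  0.0218]), 'tool_rot': array([-3.1341e+00,  1.6000e-03, -7.8900e-02]), 'opening': np.float64(0.0552), 'contact_force': array([-0.6004,  0.2489, -0.0771])}
[[316.99374    234.06530288]] [[317.65260115 243.03809557]]
```

View pics/w2.png

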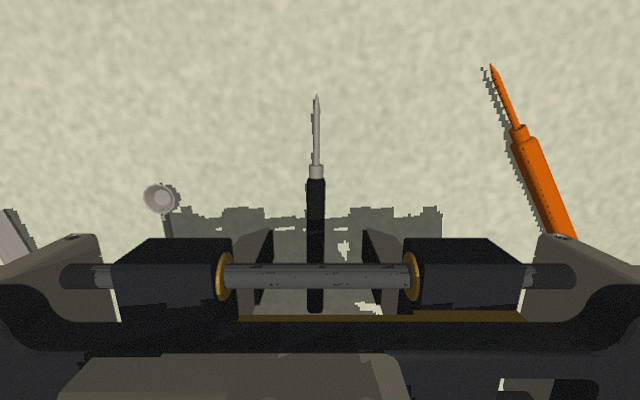

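Request:
carry_out:
  targets:
    - [[0, 0, 0.011], 0]
    - [[0, 0, 0.004], 0]
    - [[0, 0, 0], 0]
    - [[0, 0, 0], 0]

```text
time: 2.82
tool_pos: [0.5074, -0.4122, 0.0061]
tool_rot: [-3.135, 0.001, -0.078]
contact_force: [-0.1, -0.2, 0.2]
opening: 0.055
```

Request:
carry_out:
  targets:
    - [[0, 0, 0], 0]
    - [[0, 0, 0], 0]
    - [[0, 0, 0], 0]
    - [[0, 0, 0], 0]
    - [[0, 0, 0], 0]
  fingers: 1
  grip_force: 15

```text
time: 3.45
tool_pos: [0.5076, -0.4124, 0.0065]
tool_rot: [-3.135, 0.001, -0.078]
contact_force: [0.3, 0.9, -0.2]
opening: 0.0117
```

Request:
carry_out:
  targets:
    - [[0, 0, -0.02], 0]
    - [[0, 0, -0.03], 0]
    - [[0, 0, 0], 0]
    - [[0, 0, 0], 0]

```text
time: 3.95
tool_pos: [0.5078, -0.4129, 0.0604]
tool_rot: [-3.136, -0.0, -0.078]
contact_force: [-0.4, 0.2, 0.1]
opening: 0.0115
```

```bash
python3 w.py w3
```

```text
{'time': np.float64(3.95), 'tool_pos': array([ 0.5078, -0.4129,  0.0604]), 'tool_rot': array([-3.1358e+00, -3.0000e-04, -7.8300e-02]), 'opening': np.float64(0.0115), 'contact_force': array([-0.3744,  0.1602,  0.0829])}
[[316.7818443  215.47342749]] [[317.66005731 243.04424265]]
```

View pics/w3.png

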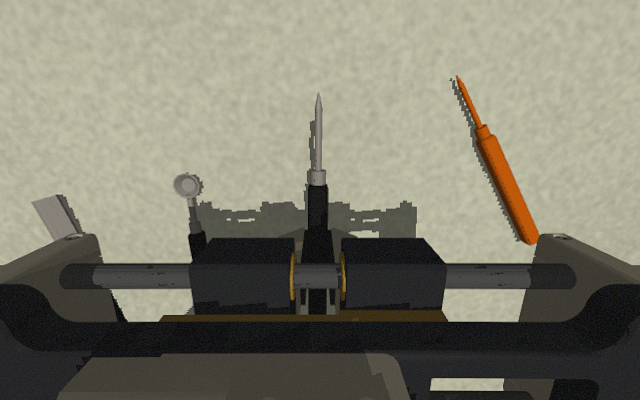

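Request:
carry_out:
  targets:
    - [[0, 0, -0.04], 0.05]
    - [[0, 0, -0.04], 0.045]
    - [[-0.006, -0.03, 0], 0]
    - [[-0.011, -0.055, 0], 0]
    - [[-0.011, -0.055, 0], 0]
    - [[-0.011, -0.055, 0], 0]
    - [[-0.011, -0.055, 0], 0]
    - [[-0.011, -0.055, 0], 0]
    - [[-0.011, -0.055, 0], 0]

```text
time: 5.12
tool_pos: [0.4976, -0.0383, 0.1389]
tool_rot: [-3.131, 0.009, -0.184]
contact_force: [1.4, 0.8, -0.8]
opening: 0.0119
```

Request:
carry_out:
  targets:
    - [[-0.01, -0.055, 0], 0]
    - [[-0.01, -0.055, 0], 0]
    - [[-0.01, -0.055, 0], 0]
    - [[-0.008, -0.04, 0], 0]
    - [[0, -0.01, 0], 0]
    - [[0, 0, 0], 0]
    - [[0, 0, 0], 0]

```text
time: 6.0
tool_pos: [0.4963, 0.1889, 0.1376]
tool_rot: [-3.134, 0.016, -0.18]
contact_force: [-0.5, -0.5, -0.5]
opening: 0.0119
```

```bash
python3 w.py w4; python3 - <<'E'
from h import *
im=eyes.read_camera("top"); cv2.imwrite("pics/top1.png",cv2.resize(im[110:240,180:420,::-1],None,fx=3,fy=3))
E
```

```text
{'time': np.float64(6.0), 'tool_pos': array([0.4963, 0.1889, 0.1376]), 'tool_rot': array([-3.1339,  0.0155, -0.1801]), 'opening': np.float64(0.0119), 'contact_force': array([-0.4641, -0.5431, -0.5405])}
[[980.98428007  61.21326378]] [[317.64773005 242.98376086]]
```

View pics/w4.png

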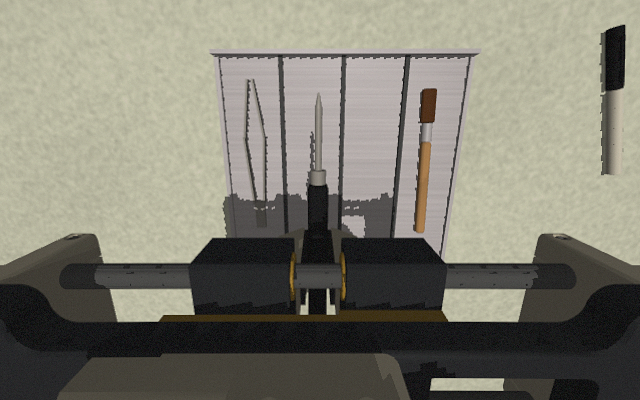

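```bash
python3 - <<'E'
from h import *
d=np.load("pics/w4.npy",allow_pickle=True).item(); i=d['info']
g=cv2.imread("pics/w4.png").astype(float).mean(2)
for a,b in((270,298),(335,350),(395,415)):
  P=[]
  for r in range(64,188,2):
    s=g[r,a:b]; k=np.nonzero(s<120)[0]
    if len(k): P.append([a+k.mean(),r])
  P=np.array(P); W=ray("wrist",P,.005,i)[:,:2]; c=np.median(W,0)
  l=cv2.fitLine(W.astype(np.float32),cv2.DIST_HUBER,0,1e-3,1e-3).ravel(); l[:2]*=np.sign(l[0])
  x=.5; y=l[3]+(x-l[2])*l[1]/l[0]; print(P[0],P[-1],"yaw",np.arctan2(l[1],l[0]),"at x=.5 y=",y)
print(ray("wrist",[[211,51],[480,51]],.012,i))
E
```

```text
[280.5  64. ] [284.5 186. ] yaw -0.18012422 at x=.5 y= 0.22536223
[344.  64.] [340. 186.] yaw -0.17989953 at x=.5 y= 0.16434616
[406.5  64. ] [396.5 186. ] yaw -0.17698282 at x=.5 y= 0.103053
[[0.64369638 0.26260013 0.012     ]
 [0.59925965 0.02054016 0.012     ]]
```

View pics/top1.png

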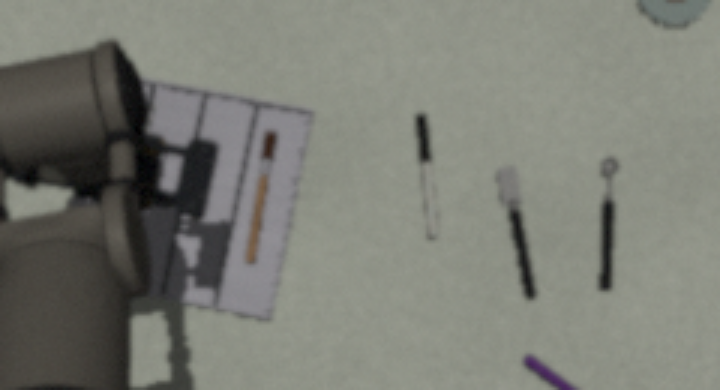

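Request:
carry_out:
  targets:
    - [[0, -0.003, 0.03], 0]
    - [[0, -0.003, 0.035], 0]
    - [[0, 0, 0.03], 0]
    - [[0, 0, 0.004], 0]
    - [[0, 0, 0], 0]
    - [[0, 0, 0], 0]

```text
time: 6.85
tool_pos: [0.4999, 0.1911, 0.0397]
tool_rot: [-3.132, 0.009, -0.189]
contact_force: [0.2, -0.5, -0.4]
opening: 0.0114
```

```bash
python3 w.py w5
```

```text
{'time': np.float64(6.85), 'tool_pos': array([0.4999, 0.1911, 0.0397]), 'tool_rot': array([-3.1317,  0.0093, -0.1888]), 'opening': np.float64(0.0114), 'contact_force': array([ 0.2332, -0.5458, -0.4217])}
[[1431.58393635   20.28131741]] [[317.66684812 243.01417371]]
```

View pics/w5.png

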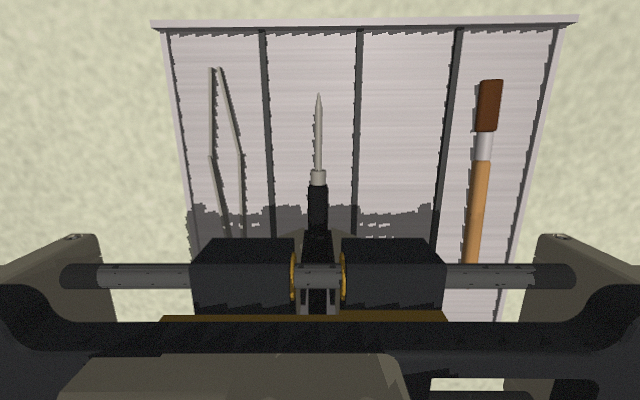

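Request:
carry_out:
  targets:
    - [[-0.002, -0.004, 0.01], -0.009]
    - [[0, 0, 0.009], 0]
    - [[0, 0, 0], 0]
    - [[0, 0, 0], 0]

```text
time: 7.4
tool_pos: [0.4992, 0.1965, 0.0207]
tool_rot: [-3.131, 0.007, -0.179]
contact_force: [0.7, -0.3, -0.5]
opening: 0.0117
```

Request:
carry_out:
  targets:
    - [[0, 0.0015, 0.006], 0]
    - [[0, 0, 0.003], 0]
    - [[0, 0, 0], 0]
    - [[0, 0, 0], 0]

```text
time: 7.9
tool_pos: [0.499, 0.1949, 0.0112]
tool_rot: [-3.131, 0.007, -0.179]
contact_force: [-0.4, 0.6, -0.8]
opening: 0.012
```

```bash
python3 w.py w6
```

```text
{'time': np.float64(7.9), 'tool_pos': array([0.499 , 0.1949, 0.0112]), 'tool_rot': array([-3.1305,  0.0066, -0.1787]), 'opening': np.float64(0.012), 'contact_force': array([-0.3749,  0.6138, -0.8094])}
[[1712.81535625    6.53721978]] [[317.67111266 243.02432984]]
```

View pics/w6.png

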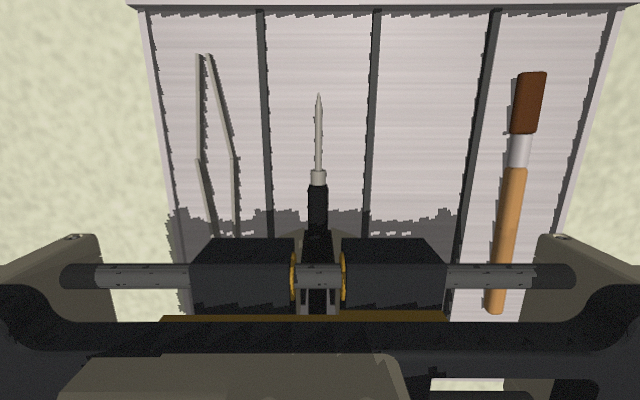

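Request:
carry_out:
  targets:
    - [[0, 0, 0.002], 0]
    - [[0, 0, 0], 0]
    - [[0, 0, 0], 0]

```text
time: 8.32
tool_pos: [0.4993, 0.195, 0.0095]
tool_rot: [-3.13, 0.006, -0.179]
contact_force: [-0.2, -0.2, 0.2]
opening: 0.0117
```

Request:
carry_out:
  targets:
    - [[0, 0, 0.0006], 0]
    - [[0, 0, 0], 0]

```text
time: 8.57
tool_pos: [0.4994, 0.1951, 0.0095]
tool_rot: [-3.13, 0.005, -0.179]
contact_force: [-0.2, -0.2, -0.5]
opening: 0.0116
```

Request:
carry_out:
  targets:
    - [[0, 0, 0], 0]
    - [[0, 0, 0], 0]
    - [[0, 0, 0], 0]
  fingers: 0.72

```text
time: 8.95
tool_pos: [0.4993, 0.1951, 0.0092]
tool_rot: [-3.13, 0.006, -0.179]
contact_force: [0.4, 0.3, -0.4]
opening: 0.0259
```

Request:
carry_out:
  targets:
    - [[0, 0, -0.02], 0]
    - [[0, 0, -0.04], 0]
    - [[0, 0, -0.04], 0]
    - [[0, 0, -0.02], 0]
    - [[0, 0, 0], 0]

```text
time: 9.57
tool_pos: [0.4993, 0.1934, 0.1316]
tool_rot: [-3.131, 0.008, -0.179]
contact_force: [-1.3, 1.0, -0.7]
opening: 0.0259
```

```bash
python3 w.py w7
```

```text
{'time': np.float64(9.575), 'tool_pos': array([0.4993, 0.1934, 0.1316]), 'tool_rot': array([-3.131 ,  0.0076, -0.1787]), 'opening': np.float64(0.0259), 'contact_force': array([-1.2509,  0.9626, -0.7155])}
[[1003.27136131   64.52887392]] [[317.65700766 242.98349331]]
```

View pics/w7.png

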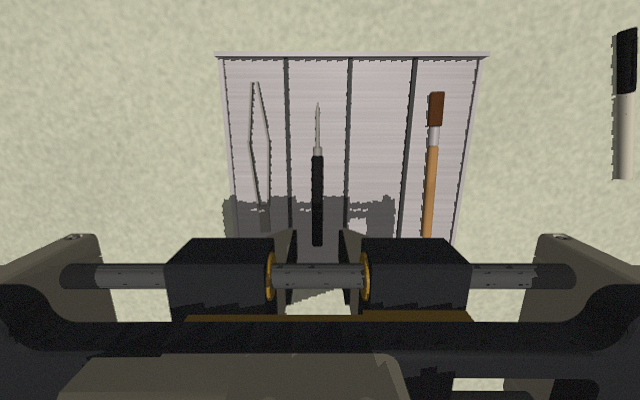

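Request:
carry_out:
  targets:
    - [[0, 0, 0], -0.187]
    - [[0, 0, 0], -0.187]
    - [[-0.017, 0.053, 0], 0]
    - [[-0.017, 0.053, 0], 0]
    - [[-0.017, 0.053, 0], 0]
    - [[-0.017, 0.053, 0], 0]
    - [[-0.017, 0.053, 0], 0]
    - [[-0.017, 0.053, 0], 0]
    - [[-0.01, 0.03, 0], 0]
    - [[0, 0, 0], 0]
  fingers: 0.4

```text
time: 10.88
tool_pos: [0.452, -0.1794, 0.1121]
tool_rot: [-3.121, 0.025, 0.207]
contact_force: [0.0, 1.1, -0.7]
opening: 0.0551
```

Request:
carry_out:
  targets:
    - [[0, 0, 0], 0]
    - [[0, 0, 0], 0]

```text
time: 11.12
tool_pos: [0.4512, -0.1773, 0.1106]
tool_rot: [-3.118, 0.027, 0.208]
contact_force: [0.2, -0.4, -0.1]
opening: 0.055
```

```bash
python3 w.py w8
```

```text
{'time': np.float64(11.125), 'tool_pos': array([ 0.4512, -0.1773,  0.1106]), 'tool_rot': array([-3.1177,  0.0271,  0.208 ]), 'opening': np.float64(0.055), 'contact_force': array([ 0.2266, -0.3814, -0.087 ])}
[[577.03017166 189.97623663]] [[317.65876234 243.12294825]]
```

View pics/w8.png

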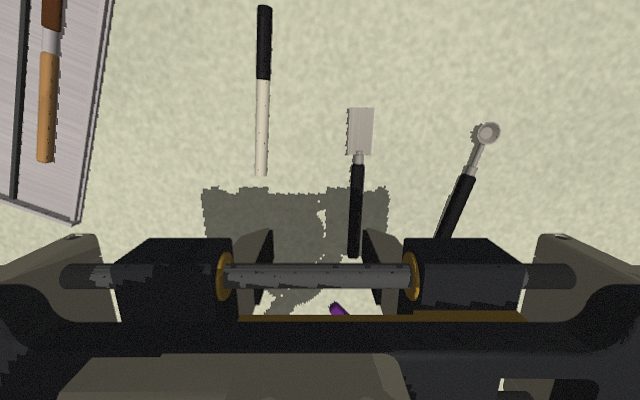

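```bash
python3 m.py w8 343 160 372 262 45
```

```text
bbox [347. 163.] [363. 257.] handle mid [ 0.4418 -0.2143] len 0.0982 width 0.0122 yaw 0.1977
grip [ 0.4516 -0.2124] tool dx,dy -0.0069 0.0344 twist 0.0103
```

Request:
carry_out:
  targets:
    - [[-0.004, 0.018, 0.02], 0.01]
    - [[0, 0.018, 0.03], 0]
    - [[0, 0, 0.025], 0]
    - [[0, 0, 0], 0]
    - [[0, 0, 0], 0]

```text
time: 11.8
tool_pos: [0.4548, -0.2088, 0.0348]
tool_rot: [-3.12, 0.025, 0.206]
contact_force: [0.2, 0.5, 0.1]
opening: 0.055
```

```bash
python3 w.py w9; python3 m.py w9 290 170 350 235 45
```

```text
{'time': np.float64(11.8), 'tool_pos': array([ 0.4548, -0.2088,  0.0348]), 'tool_rot': array([-3.12  ,  0.0246,  0.2059]), 'opening': np.float64(0.055), 'contact_force': array([0.1612, 0.4992, 0.0606])}
[[627.13613596 215.84889153]] [[317.62790968 243.09479317]]
bbox [316. 180.] [332. 234.] handle mid [ 0.4706 -0.2092] len 0.0395 width 0.0111 yaw 0.1999
grip [ 0.4804 -0.2072] tool dx,dy 0.0253 0.0037 twist 0.006
```

View pics/w9.png

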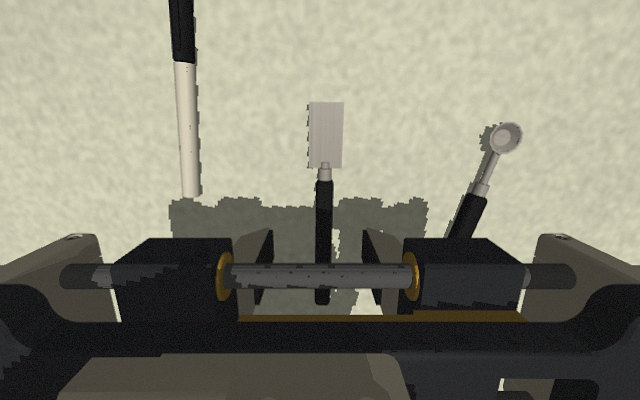

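Request:
carry_out:
  targets:
    - [[-0.002, 0.0045, 0.01], 0.006]
    - [[0, 0, 0.014], 0]
    - [[0, 0, 0.002], 0]
    - [[0, 0, 0], 0]
    - [[0, 0, 0], 0]

```text
time: 12.48
tool_pos: [0.4538, -0.2137, 0.0086]
tool_rot: [-3.122, 0.023, 0.2]
contact_force: [-0.1, -0.3, -0.1]
opening: 0.0553
```

Request:
carry_out:
  targets:
    - [[0, -0.0012, 0.002], 0]
    - [[0, 0, 0], 0]
    - [[0, 0, 0], 0]

```text
time: 12.85
tool_pos: [0.4537, -0.2125, 0.0069]
tool_rot: [-3.123, 0.022, 0.2]
contact_force: [0.7, -1.2, -0.6]
opening: 0.0551
```

Request:
carry_out:
  targets:
    - [[0, 0, 0], 0]
    - [[0, 0, 0], 0]
    - [[0, 0, 0], 0]
    - [[0, 0, 0], 0]
    - [[0, 0, 0], 0]
  fingers: 1

```text
time: 13.48
tool_pos: [0.4538, -0.2126, 0.0071]
tool_rot: [-3.123, 0.022, 0.2]
contact_force: [-0.0, 0.2, -1.4]
opening: 0.0117
```

Request:
carry_out:
  targets:
    - [[0, 0, -0.02], 0]
    - [[0, 0, -0.04], 0]
    - [[0, 0, -0.04], 0]
    - [[0, 0, 0], 0]
    - [[0, 0, 0], 0]

```text
time: 14.1
tool_pos: [0.4555, -0.2134, 0.1085]
tool_rot: [-3.121, 0.024, 0.2]
contact_force: [0.7, -0.1, -1.2]
opening: 0.0115
```

```bash
python3 w.py w10
```

```text
{'time': np.float64(14.1), 'tool_pos': array([ 0.4555, -0.2134,  0.1085]), 'tool_rot': array([-3.1207,  0.0241,  0.1999]), 'opening': np.float64(0.0115), 'contact_force': array([ 0.6535, -0.0663, -1.1832])}
[[539.21133842 185.38698381]] [[317.58545882 243.09065166]]
```

View pics/w10.png

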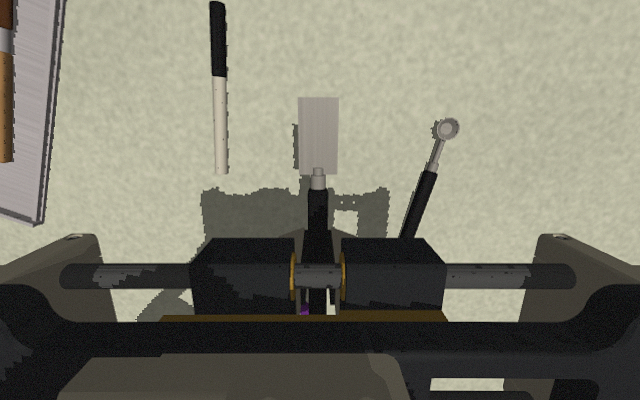

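Request:
carry_out:
  targets:
    - [[0, 0, -0.01], 0.187]
    - [[0, 0, 0], 0.187]
    - [[-0.003, -0.035, 0], 0]
    - [[-0.005, -0.053, 0], 0]
    - [[-0.005, -0.053, 0], 0]
    - [[-0.005, -0.053, 0], 0]
    - [[-0.005, -0.053, 0], 0]
    - [[-0.004, -0.045, 0], 0]
    - [[0, -0.02, 0], 0]
    - [[0, 0, 0], 0]

```text
time: 15.4
tool_pos: [0.4816, 0.1081, 0.1115]
tool_rot: [-3.13, 0.051, -0.186]
contact_force: [-0.5, 0.3, -0.1]
opening: 0.0118
```

Request:
carry_out:
  targets:
    - [[0, 0, 0], 0]
    - [[0, 0, 0], 0]

```text
time: 15.65
tool_pos: [0.4808, 0.1066, 0.1102]
tool_rot: [-3.131, 0.054, -0.187]
contact_force: [-0.2, -0.6, -0.0]
opening: 0.0117
```

```bash
python3 w.py w11
```

```text
{'time': np.float64(15.65), 'tool_pos': array([0.4808, 0.1066, 0.1102]), 'tool_rot': array([-3.131 ,  0.0538, -0.1869]), 'opening': np.float64(0.0117), 'contact_force': array([-0.2119, -0.6098, -0.0189])}
[[971.93569618  43.43769126]] [[317.65858852 242.93884123]]
```

View pics/w11.png

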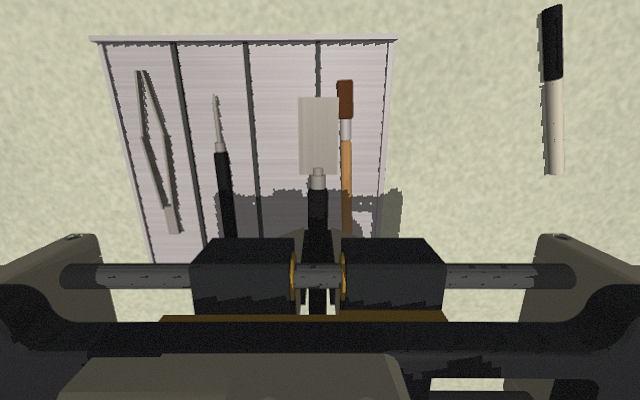

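Request:
carry_out:
  targets:
    - [[0.003, -0.01, 0], -0.004]
    - [[0.003, -0.01, 0], 0]
    - [[0, -0.007, 0], 0]
    - [[0, 0, 0], 0]
    - [[0, 0, 0], 0]

```text
time: 16.32
tool_pos: [0.4928, 0.1329, 0.1104]
tool_rot: [-3.131, 0.053, -0.184]
contact_force: [-0.2, -0.3, -0.1]
opening: 0.0115
```

Request:
carry_out:
  targets:
    - [[0, 0, -0.03], 0]
    - [[0, 0, 0], 0]
    - [[0, 0, 0], 0]

```text
time: 16.7
tool_pos: [0.4934, 0.1319, 0.1401]
tool_rot: [-3.131, 0.055, -0.185]
contact_force: [-0.4, -0.2, -0.2]
opening: 0.0116
```

Request:
carry_out:
  targets:
    - [[0, 0, 0.03], 0]
    - [[0, 0, 0], 0]
    - [[0, 0, 0], 0]

```text
time: 17.08
tool_pos: [0.4915, 0.1323, 0.109]
tool_rot: [-3.132, 0.056, -0.185]
contact_force: [-0.5, -0.1, 0.4]
opening: 0.0118
```

Request:
carry_out:
  targets:
    - [[0, -0.002, 0.02], -0.005]
    - [[0, 0, 0.025], 0]
    - [[0, 0, 0.02], 0]
    - [[0, 0, 0.005], 0]
    - [[0, 0, 0], 0]
    - [[0, 0, 0], 0]

```text
time: 17.82
tool_pos: [0.4923, 0.136, 0.0426]
tool_rot: [-3.129, 0.047, -0.18]
contact_force: [-0.4, -0.2, -0.5]
opening: 0.0117
```

```bash
python3 w.py w12
```

```text
{'time': np.float64(17.825), 'tool_pos': array([0.4923, 0.136 , 0.0426]), 'tool_rot': array([-3.1289,  0.0473, -0.1797]), 'opening': np.float64(0.0117), 'contact_force': array([-0.3885, -0.2028, -0.5364])}
[[1316.13835833   35.29471589]] [[317.65915942 242.96991047]]
```

View pics/w12.png

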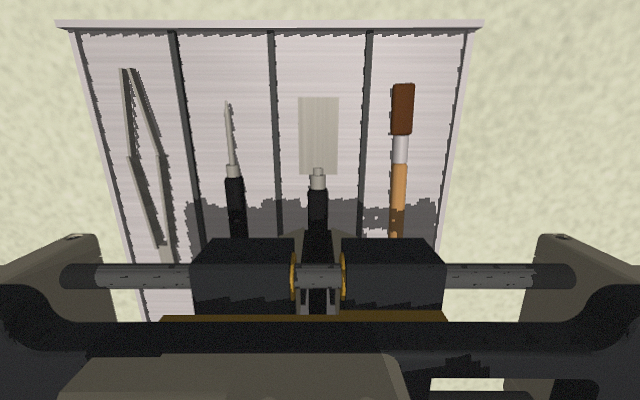

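Request:
carry_out:
  targets:
    - [[0, 0, -0.0625], 0]
    - [[0, 0, 0], 0]
    - [[0, 0, 0.02], 0]
    - [[0, 0, 0.02], 0]
    - [[0, 0, 0.01], 0]
    - [[0, 0, 0.005], 0]
    - [[0, 0, 0], 0]
    - [[0, 0, 0], 0]

```text
time: 18.88
tool_pos: [0.4948, 0.1361, 0.0521]
tool_rot: [-3.127, 0.041, -0.18]
contact_force: [0.6, 0.1, -0.1]
opening: 0.0116
```

Request:
carry_out:
  targets:
    - [[0, 0, -0.0625], 0]
    - [[0, 0, 0], 0]
    - [[0, 0, 0.03], 0]
    - [[0, 0, 0.03], 0]
    - [[0, 0, 0], 0]
    - [[0, 0, -0.0625], 0]
    - [[0, 0, 0], 0]
    - [[0, 0, 0.03], 0]
    - [[0, 0, 0.03], 0]
    - [[0, 0, 0], 0]

```text
time: 20.12
tool_pos: [0.4986, 0.1362, 0.0629]
tool_rot: [-3.124, 0.031, -0.18]
contact_force: [0.2, 0.4, -0.4]
opening: 0.0117
```

Request:
carry_out:
  targets:
    - [[0, 0, -0.0625], 0]
    - [[0, 0, 0], 0]
    - [[0, 0, 0.03], 0]
    - [[0, 0, 0.03], 0]
    - [[0, 0, 0], 0]
    - [[0, 0, -0.0625], 0]
    - [[0, 0, 0], 0]
    - [[0, 0, 0.03], 0]
    - [[0, 0, 0.03], 0]
    - [[0, 0, 0], 0]

```text
time: 21.38
tool_pos: [0.5046, 0.1365, 0.0809]
tool_rot: [-3.12, 0.015, -0.18]
contact_force: [-0.2, 0.7, -0.7]
opening: 0.0115
```

Request:
carry_out:
  targets:
    - [[-0.005, 0.002, 0.01], 0]
    - [[-0.005, 0.0025, 0.015], 0]
    - [[-0.005, 0, 0.015], 0]
    - [[0, 0, 0.005], 0]
    - [[0, 0, 0], 0]
    - [[0, 0, 0], 0]

```text
time: 22.12
tool_pos: [0.4909, 0.136, 0.0397]
tool_rot: [-3.117, 0.007, -0.18]
contact_force: [-1.1, -0.0, -0.4]
opening: 0.0116
```

```bash
python3 w.py w13
```

```text
{'time': np.float64(22.125), 'tool_pos': array([0.4909, 0.136 , 0.0397]), 'tool_rot': array([-3.1174,  0.0066, -0.1795]), 'opening': np.float64(0.0116), 'contact_force': array([-1.0565, -0.0349, -0.3781])}
[[1347.16342195   32.61751038]] [[317.68866935 242.97767931]]
```

View pics/w13.png

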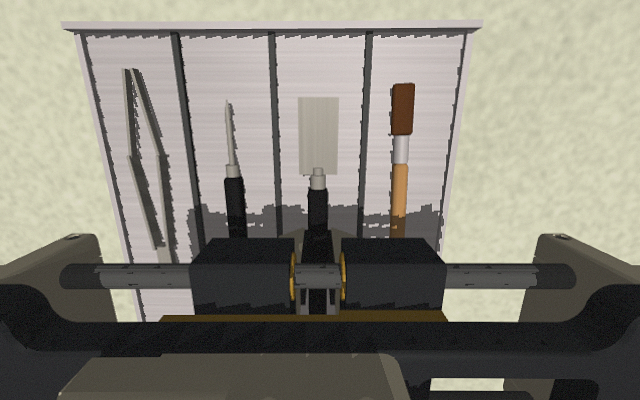

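Request:
carry_out:
  targets:
    - [[0, 0.001, 0.01], 0]
    - [[0, 0, 0.01], 0]
    - [[0, 0, 0.003], 0]
    - [[0, 0, 0], 0]
    - [[0, 0, 0], 0]

```text
time: 22.8
tool_pos: [0.491, 0.1355, 0.0151]
tool_rot: [-3.117, 0.006, -0.18]
contact_force: [0.7, -0.5, 0.4]
opening: 0.0119
```

Request:
carry_out:
  targets:
    - [[0, 0, 0.003], 0]
    - [[0, 0, 0], 0]
    - [[0, 0, 0], 0]

```text
time: 23.18
tool_pos: [0.4912, 0.1356, 0.0123]
tool_rot: [-3.117, 0.006, -0.18]
contact_force: [0.0, 0.3, -0.5]
opening: 0.0116
```

Request:
carry_out:
  targets:
    - [[0, 0, 0.0015], 0]
    - [[0, 0, 0], 0]
    - [[0, 0, 0], 0]

```text
time: 23.55
tool_pos: [0.4914, 0.1357, 0.0109]
tool_rot: [-3.117, 0.005, -0.18]
contact_force: [-0.6, 0.6, 0.9]
opening: 0.0117
```

Request:
carry_out:
  targets:
    - [[0, 0, 0.0008], 0]
    - [[0, 0, 0], 0]
    - [[0, 0, 0], 0]

```text
time: 23.92
tool_pos: [0.4915, 0.1357, 0.0103]
tool_rot: [-3.117, 0.005, -0.18]
contact_force: [-0.0, 0.2, 0.9]
opening: 0.0118
```

Request:
carry_out:
  targets:
    - [[0, 0, 0], 0]
    - [[0, 0, 0], 0]
    - [[0, 0, 0], 0]
  fingers: 0.72

```text
time: 24.3
tool_pos: [0.4915, 0.1357, 0.0102]
tool_rot: [-3.117, 0.005, -0.18]
contact_force: [0.1, -0.1, -0.1]
opening: 0.0256
```

Request:
carry_out:
  targets:
    - [[0, 0, -0.02], 0]
    - [[0, 0, -0.04], 0]
    - [[0, 0, -0.04], 0]
    - [[0, 0, -0.04], 0]
    - [[0, 0, 0], 0]
    - [[0, 0, 0], 0]

```text
time: 25.05
tool_pos: [0.4906, 0.1319, 0.153]
tool_rot: [-3.118, 0.008, -0.18]
contact_force: [-0.6, 0.5, -0.1]
opening: 0.0258
```

```bash
python3 w.py w14
```

```text
{'time': np.float64(25.05), 'tool_pos': array([0.4906, 0.1319, 0.153 ]), 'tool_rot': array([-3.1178,  0.0077, -0.1797]), 'opening': np.float64(0.0258), 'contact_force': array([-0.6031,  0.4936, -0.1189])}
[[892.95589772  70.57726086]] [[317.68512525 242.976649  ]]
```

View pics/w14.png

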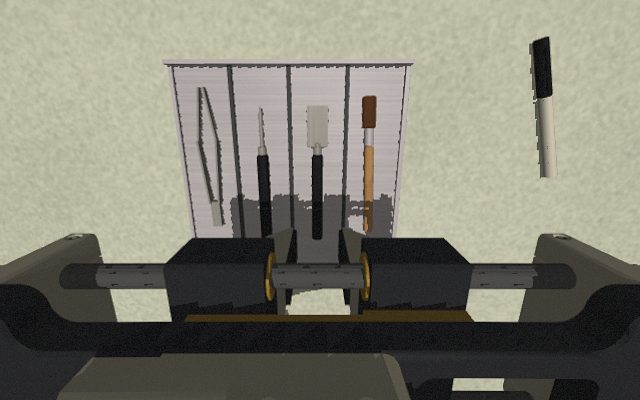

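Request:
carry_out:
  targets:
    - [[0, 0.05, -0.02], 0]
    - [[0, 0.055, 0], 0]
    - [[0, 0.055, 0], 0]
    - [[0, 0.055, 0], 0]
    - [[0, 0.055, 0], 0]
    - [[0, 0.03, 0], 0]
    - [[0, 0, 0], 0]

```text
time: 25.98
tool_pos: [0.4327, -0.1707, 0.1575]
tool_rot: [-3.115, 0.022, -0.177]
contact_force: [0.0, -0.0, 0.5]
opening: 0.0255
```

```bash
python3 - <<'E'
from h import *
a=eyes.read_camera("top")[110:240,180:420,::-1]; b=eyes.read_camera("side")[130:220,260:420,::-1]
cv2.imwrite("pics/fin.png",np.vstack([cv2.resize(a,(600,325)),cv2.resize(b,(600,270))])[:600])
E
```

```text
(no output)
```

View pics/fin.png

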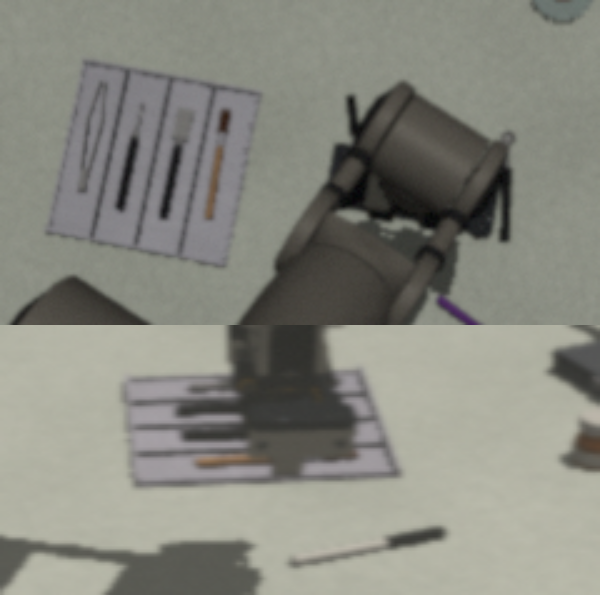

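The picture shows forceps, probe, spatula and brush, each lying lengthwise in its own lane from left to right. The gripper is clear of the tray.

```bash
python3 -c "
from cell import order; print(order.hand_in())"
```

```text
the job is handed in; nothing more can be done
None
```

I laid the needle probe in the inner lane beside the forceps and the spatula in the inner lane beside the brush. I then handed the job in at about 26 s of the 54 s limit.

- **Placing:** I lowered each tool to the tray floor, as judged by tool height, before opening the fingers part-way. The force readings stayed at noise level (about 1 N), so they did not confirm the moment of contact. Each tool may have been up to about 1 mm clear of the floor when released.
- **Last checks:** The final top picture and the wrist picture after release both show forceps, probe, spatula, brush from left to right. Each tool lies between its ridges, and the forceps and brush are still in their lanes. In the side picture the gripper hid part of the tray, so that view confirmed little.
- **Tool tilt:** During the spatula's carry the tool tilted by about 3°. I worked it down to about 1.4° (nearly all sideways) before lowering the spatula.

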